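# Stack the hardware tray in its dock and bolt it down

### The job

Pick up the blue hardware tray by its handle, keep it level, and stack it on the grey lower tray in the green dock so that all four lugs drop fully home in the sockets; the lower tray is clamped somewhere beyond the dock's zero mark, so slide the lugs lightly along its ledges until they drop in, never pressing or jamming hard. Then push the red-knobbed bolt all the way across so that it locks the seated tray, let go, and leave the other things on the bench alone.

Things in the scene. Friction and masses are not known exactly. Their poses are not given: they have to be found in the camera images.
- tray_grip (a point): Centre of the black handle bar of the loose blue tray: straight bar 14 mm thick (x), 120 mm long (y), 16 mm tall, centre 70 mm above the lugs' feet, on two posts 56 mm either side along y, 44 mm of free space below the bar. Axes: x across the bar, y along it, z up. Half a turn about z gives the same tray.
- tray_feet (a point): The tray's centre at the level of its lugs' feet, 70 mm straight below tray_grip; same axes. At the start the tray stands on the bench on its four round lugs, at x = +-48, y = +-75 mm: 16 mm diameter, 14 mm long below the tray's underside, the lowest 3 mm tapering to 14 mm.
- tray: The blue tray, 0.4 to 0.8 kg with contents; origin and axes as tray_feet. 130 (x) by 200 (y) mm; underside 14 mm, rim 52 mm above the feet. A flat ear along each long side reaches x = +-85 mm (150 mm long, 14 to 20 mm above the feet).
- dock: Fixed green dock; origin on the bench under its zero mark, x away from the bolt, y along its long side. Plate 170 by 310 mm, 8 mm thick, its middle at y = +26 mm; end stops 22 mm high. In it a grey lower tray, 130 (x) by 250 (y) mm, is clamped, square to it, its middle at x = 0 but anywhere from y = +6 to +46 mm. That shift from the mark is NOT measured and stays as it is.
- dock_top (a point): Point over the dock's zero mark, level with the lower tray's top, 60 mm above the bench; axes as the dock. Lugs riding on the ledges: tray_feet is level with it. Seated (underside on the ledges): tray_feet is 14 mm below it, at x = 0, y = the unknown shift (+6 to +46 mm), tray and dock axes parallel (or half a turn).
- dock_ledge (a point): Point of the dock (it does not follow the lower tray's shift) 48 mm from dock_top along +x, same height, same axes, on the middle line of one of the lower tray's two flat ledges (the other at -48 mm). Each is 34 mm wide, 250 mm long, with two square sockets 19 by 19 mm, 16 mm deep, 1 mm chamfer, 75 mm either side of the lower tray's own middle in y.
- bolt_knob (a point): Grip point on the bolt's upright red knob (pin 14 mm across, 40 mm tall, top 12 mm above this point), 105 mm above the bench, at x = -147.5, y = +26 mm in the dock's axes when the bolt reads 0. The guide cheeks beside the bolt (50 mm wide over all) end 82 mm above the bench.
- bolt (a joint): Travel of the bolt along the dock's +x, m: 0 to 0.004 at the start (open), 0.024 fully across at its end stop, its tongue then 17 mm over the tray's ear. About 3 N of friction; stays where left. Its tongue clears the ear of a seated tray by 3 mm; a tray that is not home blocks it.
- jar: Bystander: amber glass jar, 60 mm across, 85 mm tall, origin under its centre.
- wrench: Bystander: steel wrench lying flat, 150 mm long, origin under its middle.
- tape: Bystander: black roll of tape lying flat, 96 mm across, 45 mm tall.
- oil: Bystander: grey plastic bottle with red cap, 60 mm across, 130 mm tall.
- mug: Bystander: white mug, 80 mm across, 90 mm tall.
- driver: Bystander: screwdriver lying flat, 190 mm long.
- tin: Bystander: yellow tin, 72 mm across, 75 mm tall.
There are look-alikes about, which are no part of the job. There is more than one size of the tray; the one meant has the size given above.

How it is judged:
By the outcome, as a careful person would: the job done as asked, in the order asked, and still so for the second after the job is handed in, with the robot touching nothing.
It also fails if it takes over 72 s, if anything falls off the work surface, if the arm or the gripper's body presses on something with over 40 N, if the wrist force passes 120 N, or if a joint passes its speed limit or range.

### The arm

A 6-joint arm with a two-finger parallel gripper is mounted at the origin on the work surface. World frame = base frame: x ahead of the robot, y to its left, z up, the work surface at z = 0. Lengths are in m, angles in rad, forces in N, time in s.
With the tool pointing down it reaches from about 0.35 to 0.875 m from the base axis. Payload 15.5 kg.
Tool frame: the origin (TCP) lies midway between the tips of the shut fingers; the grasp point (between the pads) lies 19 mm behind it (manip.grasp_offset is the distance from the TCP to the grasp point, in m); z points along the fingers, y is the direction in which the jaws open and shut (so a half turn about z gives the same grasp; the last joint's range is limited). The gripper opens to 85 mm and grips with 20 to 120 N. Pads are 22 mm wide; open, the fingers measure 114 mm over their backs; the gripper's body (76 mm by 85 mm) begins 54 mm behind the grasp point. The pads swing forward as they close: fully open they stand 13 mm farther back than shut.
Start: joints at [-1.292, 0.494, 1.345, -0, 1.302, -0.096], TCP at [0.228, -0.582, 0.21] pointing down, gripper open.
Joint ranges: [-2.91, 2.91], [-0.82, 2.16], [0.22, 2.67], [-1.22, 4.37], [0.12, 2.79], [-3.08, 3.08]. Speed limits (rad/s): [1.89, 1.89, 2.57, 3.01, 3.01, 3.01].

### API

Orientations are given as a rotation vector (axis times angle).
In Python, from station import manip, capture, get_calibration gives the robot as it stands. The module is installed in compiled form; this text tells all that it offers.
- The arm moves only by the shell command python3 -m handwheel 'ROWS' [OPENING] [FORCE]. ROWS is JSON, a list of rows, each an object with "delta_pos": the shift along the tool's x, y, z in units of 150 mm (1.0 is 150 mm), a list of three; "roll": the turn about the tool's z in units of pi/2 rad (1.0 is pi/2 rad). In form: [{"delta_pos": [dx, dy, dz], "roll": roll}, ...]. A call has 1 to 8 rows; each row is the pose to reach, as a shift and turn from the pose measured when the call began, along the tool's axes at that moment; what a row does not reach only later rows make up. A row lasts 1/10 s, in which the tool goes at most 50 mm and 8.59 degrees, less where a joint would pass 70% of its speed; a pose out of reach is approached as far as the arm can. A call with a number of a shift or a turn outside -1 to 1 is refused whole. A call with a gripper value outside its range is refused whole. OPENING is the gripper's target within -1 to 1 (fully open at 1, half-way at 0, shut at -1), set as the call begins (- or left out, the last holds). The fingers move at their own pace and stop on an object; FORCE is the grip in N (left out, the last holds). Time passes only in rows, so rows that repeat a pose let the fingers close. It gives the time, the measured TCP pose, the force and the opening at its end, in the units of the state.
- manip.get_state(): the state, without advancing time (a new reading comes with each control period).
- capture(name): name is "scene" or "top" or "wrist"; returns (picture, depth): 480x640x3 uint8, red, green, blue; 480x640 float32, m along the optical axis (not along the pixel's ray), 0 where there is no reading.
- get_calibration(name): a dict with "vfov" (degrees; the focal length in pixels is half the picture's height over the tangent of half this angle, whatever the lens; pixels are square), "cx", "cy" (the principal point, pixels), "world_from_camera" (4x4, takes a point from camera to world coordinates). Camera axes: x right, y up, looking along -z (the intrinsics and any distortion apply to the point x, -y, -z); pixel columns grow to the right and rows downward; lengths in m; the calibration is good to about 2 mm. A picture is of the moment at which its call begins: read the wrist's pose just before it. get_calibration takes no time and is no camera call; for the wrist camera it gives the pose at the moment of the call.
- manip.job_done(): hands the job in, once; it reports no verdict.
The state is a dict: "clock": time; "qpos": joint angles; "dq": joint speeds; "joint_torque": joint torques, N m; "tcp_pos": TCP position; "eef_rot": TCP orientation; "ft_force": force on the tool from outside, world axes, zero at the start; "moment": the same for the moment, N m; "finger_gap": opening from 0.0 (shut) to 1.0 (fully open).
Only numpy, scipy, OpenCV 4.12 (cv2) and the standard library are available. Lean on these libraries where they do the work, as an engineer would, in place of code of your own. Each camera call takes 0.05 s, during which the arm holds its last target.

## Working session

There is one attempt and no reset: what is moved stays moved. The work goes in short steps, Python scripts to look and compute and a shell command to move; the robot and the scene stay as the last step left them, time stands still between calls to the robot, and variables do not carry over. Pictures are saved under pics/ and viewed, and the job is handed in when it is done.

```bash
mkdir -p pics
cat > h.py <<'E'
import numpy as np,cv2,pickle
from station import manip,capture,get_calibration
def snap(n,tag):
    c=get_calibration(n); p,d=capture(n)
    cv2.imwrite(f'pics/{tag}.png',p[:,:,::-1]); pickle.dump((p,d,c),open(f'{tag}.pkl','wb'))
    return p,d,c
def load(tag): return pickle.load(open(f'{tag}.pkl','rb'))
def cloud(d,c):
    f=240/np.tan(np.radians(c['vfov'])/2)
    v,u=np.mgrid[0:480,0:640]
    x=(u-c['cx'])/f*d; y=-(v-c['cy'])/f*d
    P=np.stack([x,y,-d,np.ones_like(d)],-1)@np.array(c['world_from_camera']).T
    P=P[...,:3]; P[d==0]=np.nan
    return P
E
python3 - <<'E'
from h import *
for n in('scene','top','wrist'):
    p,d,c=snap(n,n+'0'); print(n,{k:(np.round(v,3).tolist() if not isinstance(v,(str,type(None))) else v) for k,v in c.items()},(d>0).mean())
print(manip.get_state())
E
```

```text
scene {'vfov': 50.431, 'cx': 326.217, 'cy': 229.211, 'world_from_camera': [[-0.855, -0.438, 0.277, 0.978], [0.518, -0.729, 0.447, 0.649], [0.006, 0.526, 0.85, 1.343], [0.0, 0.0, 0.0, 1.0]]} 0.99603515625
top {'vfov': 43.611, 'cx': 315.853, 'cy': 250.592, 'world_from_camera': [[-0.027, 0.995, -0.098, 0.426], [-1.0, -0.028, -0.008, 0.007], [-0.01, 0.098, 0.995, 1.693], [0.0, 0.0, 0.0, 1.0]]} 0.995947265625
wrist {'vfov': 71.682, 'cx': 322.701, 'cy': 238.879, 'world_from_camera': [[0.364, 0.897, 0.253, 0.293], [-0.932, 0.35, 0.098, -0.556], [-0.001, -0.272, 0.962, 0.374], [0.0, 0.0, 0.0, 1.0]]} 0.99576171875
{'clock': 0.15, 'qpos': array([-1.29246469e+00,  4.94088198e-01,  1.34596263e+00,  2.72214565e-05,
        1.30247808e+00, -9.55125079e-02]), 'dq': array([ 0.00017165, -0.00337656, -0.00286874,  0.00140227,  0.00051358,
        0.00042196]), 'joint_torque': array([-3.69423105e-07, -8.82538390e+01, -3.84067726e+01, -6.64961181e-05,
        7.03541111e-03,  5.52799850e-05]), 'tcp_pos': array([ 0.2281761 , -0.58156263,  0.20961641]), 'eef_rot': array([-3.08595251e+00, -5.83634473e-01,  9.31660659e-05]), 'ft_force': array([-0.64847533,  0.31494187,  0.50337476]), 'moment': array([ 0.00225014, -0.05151672, -0.04017682]), 'finger_gap': 1.0041482652878064}
```

View pics/top0.png

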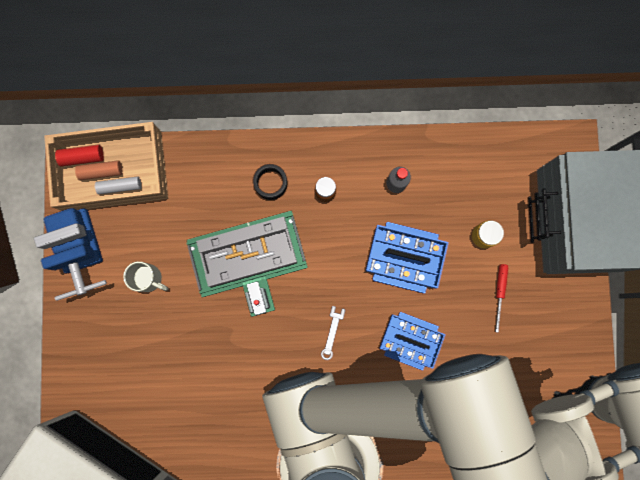

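View pics/scene0.png

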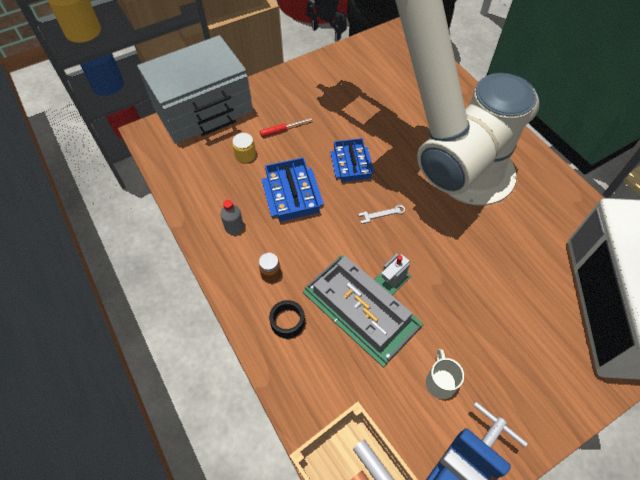

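View pics/wrist0.png

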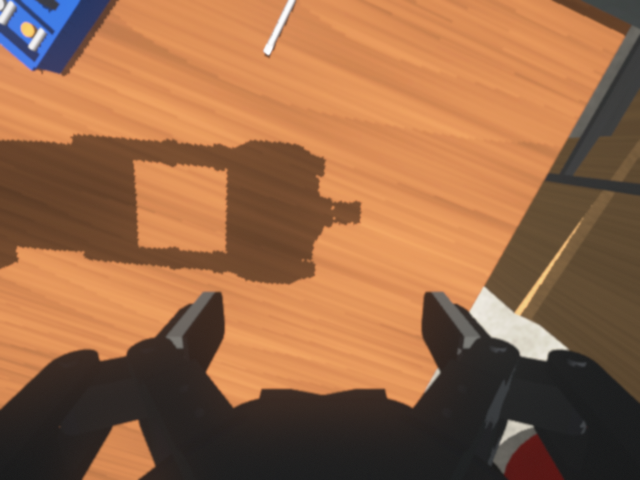

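Run:
```python
from h import *
for n in('top','scene'):
    p,d,c=load(n+'0'); P=cloud(d,c)
    hsv=cv2.cvtColor(p,cv2.COLOR_RGB2HSV)
    print(n,'table z', [round(float(P[v,u,2]),4) for v,u in ((150,200),(150,500),(400,150),(330,280),(300,350))])
    blue=((hsv[...,0]>105)&(hsv[...,0]<125)&(hsv[...,1]>150)).astype(np.uint8)
    k,l,s,ce=cv2.connectedComponentsWithStats(cv2.morphologyEx(blue,cv2.MORPH_CLOSE,np.ones((9,9))))
    for i in range(1,k):
        if s[i,4]>600:
            m=(l==i)&np.isfinite(P[...,2]); Q=P[m]
            r=cv2.minAreaRect(Q[(Q[:,2]>0.04)][:,:2].astype(np.float32)*1000) if (Q[:,2]>0.04).sum()>5 else None
            m2=m&(P[...,2]>0.058); b=P[m2]
            rb=cv2.minAreaRect(b[:,:2].astype(np.float32)*1000) if len(b)>5 else None
            print(ce[i],s[i,:4],'zmax',np.nanpercentile(Q[:,2],99),'rim',r,'bar',rb)
    g=(hsv[...,0]>55)&(hsv[...,0]<90)&(hsv[...,1]>80)&(P[...,2]<.03)&(P[...,2]>-.02)&(P[...,0]<.8)
    k,l,s,ce=cv2.connectedComponentsWithStats(cv2.morphologyEx(g.astype(np.uint8),cv2.MORPH_CLOSE,np.ones((3,3))))
    for i in range(1,k):
        if s[i,4]>600:
            Q=P[(l==i)]; print('green',ce[i],s[i],np.nanmedian(Q,0),cv2.minAreaRect(Q[np.isfinite(Q[:,0])][:,:2].astype(np.float32)*1000))
p,d,c=load('top0')
cv2.imwrite('pics/cropdock.png',cv2.resize(p[195:325,175:320,::-1],None,fx=5,fy=5,interpolation=cv2.INTER_CUBIC)[:600])
cv2.imwrite('pics/croptray.png',cv2.resize(p[215:375,350:460,::-1],None,fx=3.7,fy=3.7,interpolation=cv2.INTER_CUBIC))
```

```text
top table z [0.0015, 0.0064, 0.0016, 0.0034, -0.0027]
[ 72.20728155 241.65291262] [ 42 209  60  64] zmax 0.1462749284749937 rim ((638.4149169921875, 695.7618408203125), (150.81100463867188, 118.40609741210938), 18.08687400817871) bar ((638.4149169921875, 695.7618408203125), (150.81100463867188, 118.40609741210938), 18.08687400817871)
[407.38409371 261.62268804] [375 227  72  66] zmax 0.08319406067127215 rim ((566.0582275390625, -227.92337036132812), (196.9235382080078, 127.94137573242188), 74.09698486328125) bar ((559.0541381835938, -246.19692993164062), (157.14657592773438, 23.944602966308594), 67.20389556884766)
green [248.51620239 263.3996589 ] [ 188  211  119  101 1759] [0.54218452 0.19322267 0.00923255] ((548.0390625, 205.2389678955078), (257.4686279296875, 306.1562805175781), 13.823463439941406)
scene table z [0.001, 0.2598, -0.7546, 0.0453, 0.0126]
[103.11209964  75.02846975] [81 54 42 41] zmax -0.0929445563900876 rim None bar None
[351.12517883 160.12660944] [331 139  43  42] zmax 0.06065080084026532 rim ((336.486083984375, -229.2140350341797), (155.47276306152344, 98.4655838
[... 388 characters left out ...]
57666016), 53.61020278930664)
[479.62302947 455.70733379] [448 429  62  51] zmax 0.1443616888473232 rim ((601.5867309570312, 688.3356323242188), (64.12892150878906, 117.36231231689453), 18.40357208251953) bar ((601.5867309570312, 688.3356323242188), (64.12892150878906, 117.36231231689453), 18.40357208251953)
green [613.65844636  18.03452528] [579   0  61  44 811] [-1.02578824 -0.32275844  0.0024719 ] ((-1026.7578125, -339.4273376464844), (332.02203369140625, 40.034934997558594), 89.70987701416016)
green [365.26311475 330.12459016] [ 303  287  120   79 1220] [0.6414958  0.32365881 0.00951616] ((593.1699829101562, 219.4493408203125), (166.3698272705078, 306.91827392578125), 14.302938461303711)
```

Run:
```python
from h import *
p,d,c=load('scene0')
cv2.imwrite('pics/cropdock2.png',cv2.resize(p[240:370,290:440,::-1],None,fx=4.6,fy=4.6,interpolation=cv2.INTER_CUBIC))
```

```text
(no output)
```

View pics/cropdock2.png

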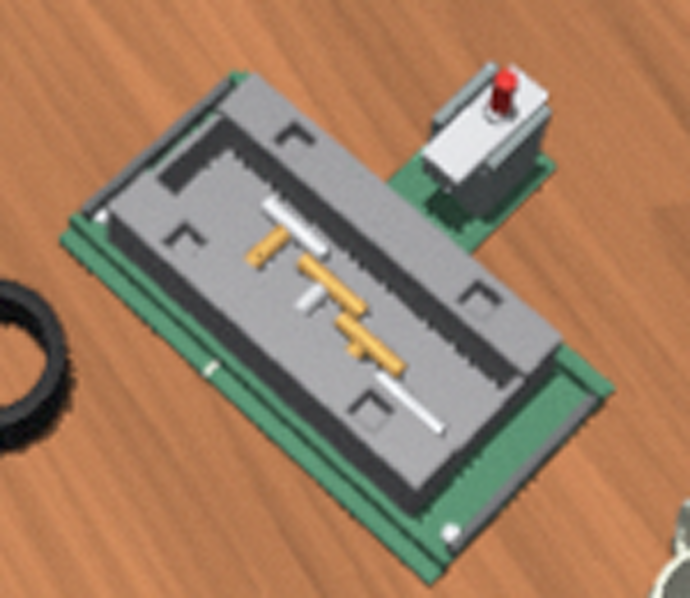

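View pics/cropdock.png

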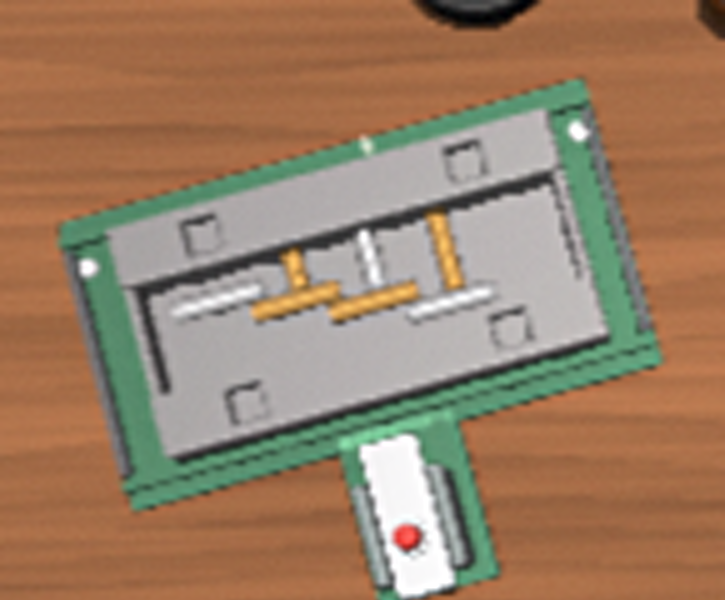

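View pics/croptray.png

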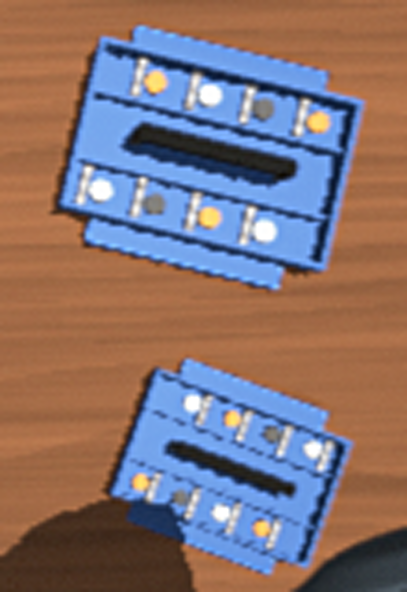

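```bash
cat >> h.py <<'E'
from scipy.spatial.transform import Rotation as Ro
def plan(x,y,z,hd):
    s=manip.get_state(); R=Ro.from_rotvec(s['eef_rot']).as_matrix(); t=s['tcp_pos']
    d=R.T@(np.array([x,y,z])-t)/.15
    h=np.degrees(np.arctan2(R[1,0],R[0,0]))
    print('clk %.2f'%s['clock'],'tcp',t.round(4),'head %.2f'%h,'tilt',R[:,2].round(4),'| delta',d.round(4),'roll %.4f'%(-(hd-h)/90),'F',s['ft_force'].round(1),'gap %.3f'%s['finger_gap'])
E
python3 -c "
from h import *
plan(.53,-.29,.30,74)"
```

```text
clk 0.15 tcp [ 0.2282 -0.5816  0.2096] head 21.42 tilt [-2.e-04  9.e-04 -1.e+00] | delta [ 2.5831 -1.0752 -0.6013] roll -0.5842 F [-0.6  0.3  0.5] gap 1.004
```

```bash
python3 -m handwheel '[{"delta_pos":[0.33,-0.15,-0.3],"roll":-0.09},{"delta_pos":[0.66,-0.3,-0.6],"roll":-0.18},{"delta_pos":[1,-0.42,-0.6],"roll":-0.27},{"delta_pos":[1,-0.42,-0.6],"roll":-0.27}]' 1; python3 -c "
from h import *
plan(.53,-.29,.30,74)"
```

```text
clock: 0.55
tcp_pos: [0.3462, -0.4667, 0.301]
eef_rot: [2.891, 1.229, 0.001]
ft_force: [0.1, -0.3, -0.1]
finger_gap: 0.997
clk 0.55 tcp [ 0.3462 -0.4667  0.301 ] head 46.04 tilt [ 6.e-04 -0.e+00 -1.e+00] | delta [1.6987 0.0641 0.0075] roll -0.3106 F [ 0.1 -0.3 -0.1] gap 0.997
```

```bash
python3 -m handwheel '[{"delta_pos":[0.33,0,0],"roll":-0.09},{"delta_pos":[0.66,0,0],"roll":-0.18},{"delta_pos":[1,0.04,0],"roll":-0.27},{"delta_pos":[1,0.04,0],"roll":-0.31}]' 1; python3 -c "
from h import *
plan(.53,-.29,.30,74)"
```

```text
clock: 0.95
tcp_pos: [0.4581, -0.359, 0.301]
eef_rot: [2.5, 1.902, 0.003]
ft_force: [-1.9, -0.6, -0.1]
finger_gap: 0.999
clk 0.95 tcp [ 0.4581 -0.359   0.301 ] head 74.53 tilt [ 0.0015  0.0011 -1.    ] | delta [0.5711 0.3391 0.0078] roll 0.0059 F [-1.9 -0.6 -0.1] gap 0.999
```

```bash
python3 -m handwheel '[{"delta_pos":[0.3,0.17,0],"roll":0},{"delta_pos":[0.57,0.34,0],"roll":0},{"delta_pos":[0.57,0.34,0],"roll":0},{"delta_pos":[0.57,0.34,0],"roll":0}]' 1; python3 -c "
from h import *
snap('wrist','wtray')
plan(.60,.14,.35,104)"
```

```text
clock: 1.35
tcp_pos: [0.5307, -0.2891, 0.3008]
eef_rot: [-2.497, -1.905, -0.003]
ft_force: [-1.3, -0.2, -0.3]
finger_gap: 0.997
clk 1.40 tcp [ 0.5299 -0.2901  0.3009] head 74.59 tilt [ 8.0e-04  1.2e-03 -1.0e+00] | delta [ 2.8886 -0.3112 -0.3238] roll -0.3267 F [-0.4 -0.5  1. ] gap 1.001
```

View pics/wtray.png

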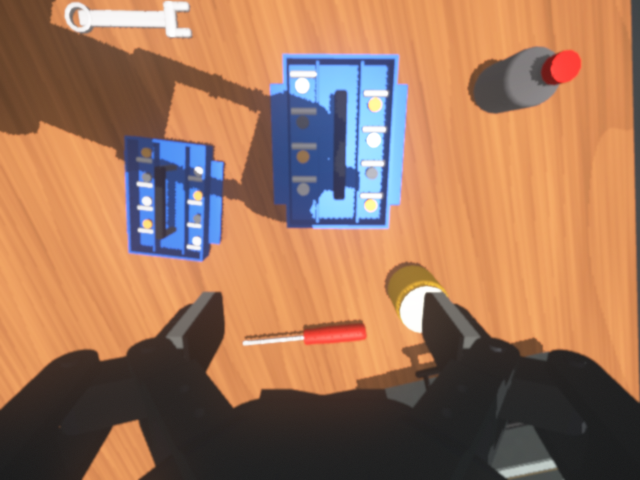

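```bash
cat > m.py <<'E'
from h import *
def tray(tag,roi):
    p,d,c=load(tag); P=cloud(d,c); u0,v0,u1,v1=roi
    M=np.zeros(d.shape,bool); M[v0:v1,u0:u1]=1
    hsv=cv2.cvtColor(p,cv2.COLOR_RGB2HSV)
    print('table',np.nanmedian(P[...,2][(P[...,2]<.02)&(P[...,2]>-.02)]))
    rim=M&(P[...,2]>.043)&(P[...,2]<.07); print('rim',cv2.minAreaRect(P[rim][:,:2].astype(np.float32)*1000),np.median(P[rim],0))
    bar=M&(P[...,2]>.066)&(hsv[...,2]<70)
    Q=P[bar]; r=cv2.minAreaRect(Q[:,:2].astype(np.float32)*1000); print('bar',r,bar.sum(),np.median(Q[:,2]))
    blue=M&(hsv[...,0]>105)&(hsv[...,0]<125)&(hsv[...,1]>120)&(P[...,2]>.008); r=cv2.minAreaRect(P[blue][:,:2].astype(np.float32)*1000); print('all blue',r)
E
python3 -c "
from m import *
tray('wtray',(255,40,420,245))
tray('top0',(360,215,455,300))
p,d,c=load('wtray'); P=cloud(d,c)
for u,v in((339,95),(339,140),(339,190),(285,57),(397,57),(388,227),(289,226),(280,240),(350,270)): print(u,v,P[v,u].round(4))
cv2.imwrite('pics/c1.png',cv2.resize(p[40:245,255:420,::-1],None,fx=2.9,fy=2.9,interpolation=cv2.INTER_CUBIC))
"
```

```text
table 0.0006014182148516567
rim ((567.3569946289062, -227.9715576171875), (200.10980224609375, 130.3931884765625), 74.21572875976562) [ 0.57754389 -0.20842802  0.05196668]
bar ((0.0, 0.0), (0.0, 0.0), 0.0) 0 nan
all blue ((567.4898681640625, -228.1148681640625), (196.1163787841797, 166.85508728027344), 74.27933502197266)
table 0.0007865748793931537
rim ((567.7254638671875, -229.09814453125), (200.90597534179688, 130.75045776367188), 74.4258041381836) [ 0.5673025  -0.2302565   0.05099837]
bar ((566.2935791015625, -227.67855834960938), (117.82795715332031, 12.268172264099121), 74.88530731201172) 202 0.07747431045127895
all blue ((567.4400634765625, -228.6903533935547), (200.2801055908203, 169.57989501953125), 74.71733093261719)
339 95 [ 0.5803 -0.1761  0.0775]
339 140 [ 0.5685 -0.2212  0.0781]
339 190 [ 0.5544 -0.275   0.0791]
285 57 [ 0.5341 -0.119   0.0522]
397 57 [ 0.6548 -0.1523  0.0524]
388 227 [ 6.099e-01 -3.558e-01  5.000e-04]
289 226 [ 0.4813 -0.3063  0.0508]
280 240 [ 0.4544 -0.3329  0.0011]
350 270 [ 5.410e-01 -4.054e-01  1.000e-04]
  return _methods._mean(a, axis=axis, dtype=dtype,
  ret = ret.dtype.type(ret / rcount)
```

```bash
python3 -m handwheel '[{"delta_pos":[0.33,0,-0.16],"roll":-0.08},{"delta_pos":[0.66,0,-0.3],"roll":-0.16},{"delta_pos":[1,0,-0.3],"roll":-0.16},{"delta_pos":[1,0,-0.3],"roll":-0.16}]' 1; python3 -c "
from h import *
plan(.60,.14,.35,104)"
```

```text
clock: 1.8
tcp_pos: [0.5701, -0.1428, 0.3471]
eef_rot: [2.239, 2.203, 0.004]
ft_force: [-0.5, -0.8, 0.4]
finger_gap: 1.0
clk 1.80 tcp [ 0.5701 -0.1428  0.3471] head 89.09 tilt [ 0.0023  0.0016 -1.    ] | delta [ 1.8883  0.1696 -0.0158] roll -0.1657 F [-0.5 -0.8  0.4] gap 1.000
```

View pics/c1.png

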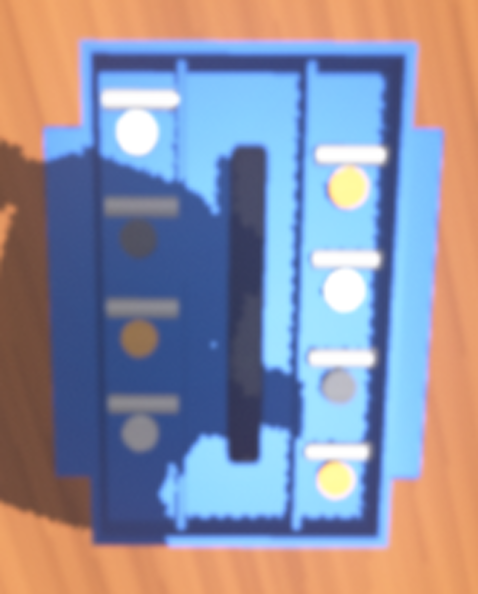

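```bash
python3 -m handwheel '[{"delta_pos":[0.33,0.05,0],"roll":-0.08},{"delta_pos":[0.66,0.1,0],"roll":-0.16},{"delta_pos":[1,0.17,0],"roll":-0.17},{"delta_pos":[1,0.17,0],"roll":-0.17}]' 1; python3 -c "
from h import *
plan(.60,.14,.35,104)"
```

```text
clock: 2.2
tcp_pos: [0.598, 0.0099, 0.3472]
eef_rot: [1.922, 2.485, 0.005]
ft_force: [-0.5, -2.1, -0.3]
finger_gap: 0.995
clk 2.20 tcp [0.598  0.0099 0.3472] head 104.56 tilt [ 0.0022  0.0026 -1.    ] | delta [ 0.8361  0.2307 -0.0161] roll 0.0063 F [-0.5 -2.1 -0.3] gap 0.995
```

```bash
python3 -m handwheel '[{"delta_pos":[0.3,0.08,0],"roll":0},{"delta_pos":[0.6,0.16,0],"roll":0},{"delta_pos":[0.84,0.23,0],"roll":0},{"delta_pos":[0.84,0.23,0],"roll":0},{"delta_pos":[0.84,0.23,0],"roll":0}]' 1; python3 -c "
from h import *
snap('wrist','wdock')
plan(.60,.14,.35,104)"
```

```text
clock: 2.7
tcp_pos: [0.5997, 0.1395, 0.3473]
eef_rot: [1.922, 2.485, 0.004]
ft_force: [0.0, 0.2, -0.2]
finger_gap: 0.998
clk 2.75 tcp [0.5998 0.1388 0.3474] head 104.48 tilt [ 0.0018  0.002  -1.    ] | delta [ 0.0074  0.0031 -0.0171] roll 0.0053 F [ 0.3 -0.4  0.6] gap 1.005
```

View pics/wdock.png

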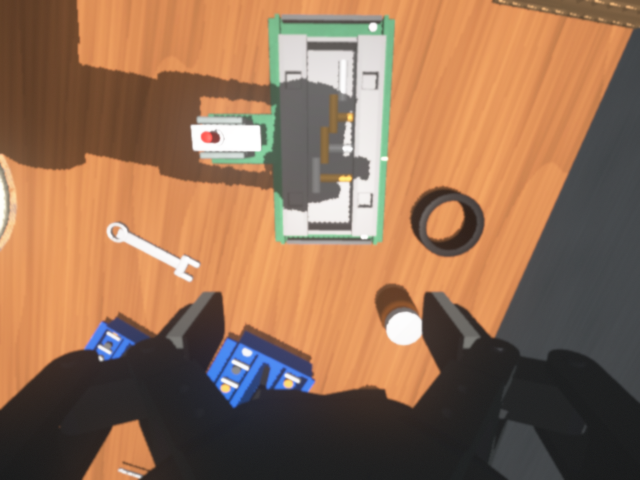

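```bash
python3 -c "
from h import *
p,d,c=load('wdock'); P=cloud(d,c)
M=np.zeros(d.shape,bool); M[5:260,260:400]=1
top=M&(P[...,2]>.052)&(P[...,2]<.068)
print('ltray',cv2.minAreaRect(P[top][:,:2].astype(np.float32)*1000),np.nanmedian(P[top][:,2]))
hsv=cv2.cvtColor(p,cv2.COLOR_RGB2HSV)
g=M&(hsv[...,0]>55)&(hsv[...,0]<90)&(hsv[...,1]>80)&(P[...,2]<.03)
g2=g.copy(); g2[105:170,:275]=0
print('plate',cv2.minAreaRect(P[g2][:,:2].astype(np.float32)*1000),np.nanmedian(P[g2][:,2]))
p0,d0,c0=load('top0');P0=cloud(d0,c0)
M=np.zeros(d0.shape,bool); M[205:300,180:310]=1
t=M&(P0[...,2]>.052)&(P0[...,2]<.068); t[285:,240:]=0
n,l,s,ce=cv2.connectedComponentsWithStats(t.astype(np.uint8)); i=1+np.argmax(s[1:,4])
print('top ltray',cv2.minAreaRect(P0[l==i][:,:2].astype(np.float32)*1000))
for u,v in((207,136),(207,132),(211,137)): print(P[v,u].round(4),p[v,u])
r=(p[...,0]>140)&(p[...,1]<60)&(p[...,2]<60)
m=r.copy(); m[:]=0; m[120:150,190:230]=r[120:150,190:230]; Q=P[m]; print('knob',np.nanmedian(Q,0),Q[:,2].max(),Q.min(0),Q.max(0),m.sum())
im=cv2.resize(p[8:250,185:400,::-1],None,fx=2.48,fy=2.48,interpolation=cv2.INTER_CUBIC)
cv2.imwrite('pics/c2.png',im)
A=cv2.resize(p[60:100,275:390,::-1],None,fx=6.5,fy=6.5,interpolation=cv2.INTER_CUBIC)
B=cv2.resize(p[175:215,275:390,::-1],None,fx=6.5,fy=6.5,interpolation=cv2.INTER_CUBIC)
B=cv2.convertScaleAbs(B,alpha=1.3);cv2.imwrite('pics/c3.png',np.vstack([A,B]))
"
```

```text
ltray ((591.8699340820312, 213.31396484375), (130.31947326660156, 250.24107360839844), 14.00117301940918) 0.06030780187808785
plate ((590.9393310546875, 218.11642456054688), (164.94114685058594, 304.0374450683594), 14.07009506225586) 0.008489866975978644
top ltray ((546.2935791015625, 200.99349975585938), (35.946144104003906, 250.6028289794922), 14.465963363647461)
[0.4536 0.1841 0.1174] [255 115 105]
[0.453  0.1884 0.1177] [252 126 121]
[0.458  0.1842 0.1169] [243  94  86]
  return np.nanmean(a, axis, out=out, keepdims=keepdims)
Traceback (most recent call last):
ValueError: zero-size array to reduction operation maximum which has no identity
```

```bash
python3 -c "
from h import *
p,d,c=load('wdock'); P=cloud(d,c)
m=np.zeros(d.shape,bool); m[120:150,190:230]=1; m&=(P[...,2]>.105)&(P[...,2]<.125)
Q=P[m]; print('knob top',np.median(Q,0),cv2.minEnclosingCircle(Q[:,:2].astype(np.float32)*1000),m.sum())
a=np.radians(14); R=np.array([[np.cos(a),-np.sin(a)],[np.sin(a),np.cos(a)]])
D=(P[...,:2]-np.array([.5919,.2133]))@R   # lower tray frame
Z=P[...,2]; m=np.zeros(d.shape,bool); m[5:260,260:400]=1
for sx in(-1,1):
  for sy in(-1,1):
    k=m&(abs(D[...,0]-sx*.048)<.016)&(abs(D[...,1]-sy*.075)<.02)&(Z<.054)
    q=D[k]; print(sx,sy,k.sum(),q.min(0).round(4) if k.sum() else '',q.max(0).round(4) if k.sum() else '', Z[k].min() if k.sum() else '')
A=cv2.resize(p[60:100,275:390,::-1],None,fx=6.5,fy=6.5,interpolation=cv2.INTER_CUBIC)
B=cv2.resize(p[175:215,275:390,::-1],None,fx=6.5,fy=6.5,interpolation=cv2.INTER_CUBIC)
B=cv2.convertScaleAbs(B,alpha=1.3);cv2.imwrite('pics/c3.png',np.vstack([A,B]))
"
```

```text
knob top [0.45347289 0.18349993 0.11689053] ((451.495361328125, 183.16050720214844), 7.3562774658203125) 154
-1 -1 178 [-0.0576 -0.0847] [-0.0396 -0.0681] 0.042177562351615905
-1 1 266 [-0.0577  0.0571] [-0.0321  0.0937] 0.010408184627359485
1 -1 200 [ 0.032  -0.0938] [ 0.0578 -0.0562] 0.01055495550394181
1 1 261 [0.032  0.0563] [0.0577 0.0942] 0.010206751882919307
```

View pics/c3.png

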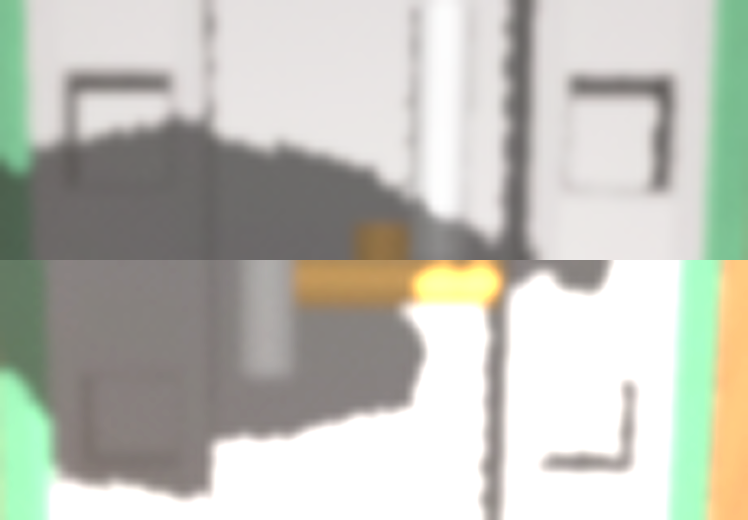

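```bash
python3 -c "
from h import *
p,d,c=load('wtray'); P=cloud(d,c)
a=np.radians(-15.7); R=np.array([[np.cos(a),-np.sin(a)],[np.sin(a),np.cos(a)]])
D=(P[...,:2]-np.array([.5673,-.2283]))@R
for x in range(-60,61,10):
  k=(abs(D[...,0]*1000-x)<5)&(abs(D[...,1])<.025); print(x,np.nanmax(P[k][:,2]).round(4) if k.sum() else None)
plan(.5673,-.2283,.20,74.3)
"
python3 -m handwheel '[{"delta_pos":[-0.33,-0.05,0],"roll":0.08},{"delta_pos":[-0.66,-0.05,0.1],"roll":0.16},{"delta_pos":[-1,-0.1,0.2],"roll":0.24},{"delta_pos":[-1,-0.1,0.2],"roll":0.32}]' 0; python3 -c "
from h import *
plan(.5673,-.2283,.20,74.3)"
```

```text
-60 0.0545
-50 0.0274
-40 0.0279
-30 0.0432
-20 0.0417
-10 0.0791
0 0.0815
10 0.0796
20 0.0422
30 0.0425
40 0.0287
50 0.0283
60 0.0551
clk 2.75 tcp [0.5998 0.1388 0.3474] head 104.48 tilt [ 0.0018  0.002  -1.    ] | delta [-2.3169 -0.8242  0.9777] roll 0.3353 F [ 0.3 -0.4  0.6] gap 1.005
clock: 3.15
tcp_pos: [0.6222, -0.0171, 0.3153]
eef_rot: [-2.491, -1.912, 0.0]
ft_force: [-0.3, 0.6, -0.2]
finger_gap: 0.502
clk 3.15 tcp [ 0.6222 -0.0171  0.3153] head 75.02 tilt [-8.e-04  6.e-04 -1.e+00] | delta [-1.4549  0.0111  0.7678] roll 0.0080 F [-0.3  0.6 -0.2] gap 0.502
```

```bash
python3 -m handwheel '[{"delta_pos":[-0.33,0,0.1],"roll":0},{"delta_pos":[-0.66,0,0.3],"roll":0},{"delta_pos":[-1,0.01,0.5],"roll":0},{"delta_pos":[-1,0.01,0.5],"roll":0}]' 0; python3 -c "
from h import *
plan(.5673,-.2283,.20,74.3)"
```

```text
clock: 3.55
tcp_pos: [0.5821, -0.1672, 0.2383]
eef_rot: [-2.494, -1.906, 0.004]
ft_force: [-0.3, 0.3, 0.4]
finger_gap: 0.501
clk 3.55 tcp [ 0.5821 -0.1672  0.2383] head 74.76 tilt [-3.2e-03  5.0e-04 -1.0e+00] | delta [-0.4191  0.0127  0.2554] roll 0.0052 F [-0.3  0.3  0.4] gap 0.501
```

```bash
python3 -m handwheel '[{"delta_pos":[-0.2,0.01,0.1],"roll":0.005},{"delta_pos":[-0.42,0.012,0.25],"roll":0.005},{"delta_pos":[-0.42,0.012,0.5],"roll":0.005},{"delta_pos":[-0.42,0.012,0.7],"roll":0.005},{"delta_pos":[-0.42,0.012,0.7],"roll":0.005},{"delta_pos":[-0.42,0.012,0.7],"roll":0.005}]' 0; python3 -c "
from h import *
snap('wrist','w3');snap('scene','s3')
plan(.5673,-.2283,.052,74.3)"
```

```text
clock: 4.15
tcp_pos: [0.5665, -0.2296, 0.134]
eef_rot: [-2.503, -1.894, 0.004]
ft_force: [0.2, -0.2, 0.4]
finger_gap: 0.501
clk 4.25 tcp [ 0.5676 -0.2294  0.1352] head 74.28 tilt [-9.e-04 -8.e-04 -1.e+00] | delta [ 0.0069 -0.0037  0.5549] roll -0.0002 F [1.1 0.9 0.2] gap 0.501
```

View pics/w3.png

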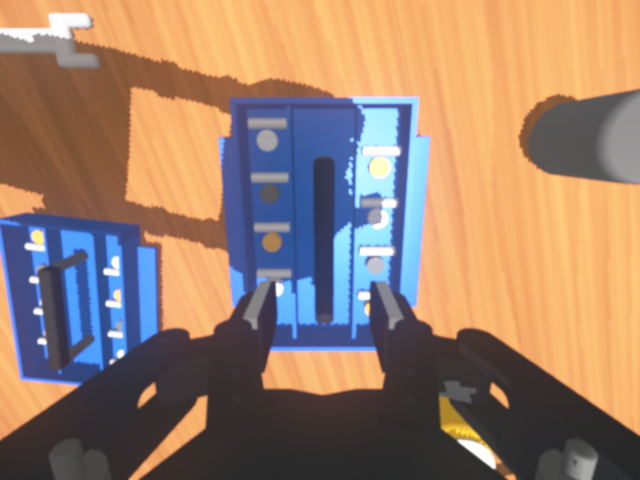

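```bash
python3 -m handwheel '[{"delta_pos":[0.007,-0.004,0.2],"roll":0},{"delta_pos":[0.007,-0.004,0.4],"roll":0},{"delta_pos":[0.007,-0.004,0.5],"roll":0},{"delta_pos":[0.007,-0.004,0.555],"roll":0},{"delta_pos":[0.007,-0.004,0.555],"roll":0},{"delta_pos":[0.007,-0.004,0.555],"roll":0}]' 0; python3 -c "
from h import *
plan(.5673,-.2283,.052,74.3)"
```

```text
clock: 4.85
tcp_pos: [0.5681, -0.2287, 0.0533]
eef_rot: [2.503, 1.896, -0.001]
ft_force: [1.4, 0.4, 0.4]
finger_gap: 0.504
clk 4.85 tcp [ 0.5681 -0.2287  0.0533] head 74.29 tilt [ 8.0e-04 -1.7e-03 -1.0e+00] | delta [ 0.0009 -0.0057  0.009 ] roll -0.0001 F [1.4 0.4 0.4] gap 0.504
```

```bash
python3 -m handwheel '[{"delta_pos":[0,-0.004,0.005],"roll":0},{"delta_pos":[0,-0.004,0.005],"roll":0},{"delta_pos":[0,-0.004,0.005],"roll":0},{"delta_pos":[0,-0.004,0.005],"roll":0},{"delta_pos":[0,-0.004,0.005],"roll":0},{"delta_pos":[0,-0.004,0.005],"roll":0},{"delta_pos":[0,-0.004,0.005],"roll":0},{"delta_pos":[0,-0.004,0.005],"roll":0}]' -1 100; python3 -c "
from h import *
plan(.5673,-.2283,.052,74.3)"
```

```text
clock: 5.65
tcp_pos: [0.5674, -0.2286, 0.0537]
eef_rot: [2.502, 1.896, -0.001]
ft_force: [-5.0, 2.2, 13.8]
finger_gap: 0.103
clk 5.65 tcp [ 0.5674 -0.2286  0.0537] head 74.29 tilt [ 0.0011 -0.0021 -1.    ] | delta [ 0.0017 -0.0011  0.0116] roll -0.0001 F [-5.   2.2 13.8] gap 0.103
```

```bash
python3 -m handwheel '[{"delta_pos":[0,0,-0.03],"roll":0},{"delta_pos":[0,0,-0.08],"roll":0},{"delta_pos":[0,0,-0.14],"roll":0},{"delta_pos":[0,0,-0.2],"roll":0},{"delta_pos":[0,0,-0.2],"roll":0},{"delta_pos":[0,0,-0.2],"roll":0}]' -1 100; python3 -c "
from h import *
snap('wrist','w4')
snap('scene','s4')
plan(.5673,-.2283,.052,74.3); print(manip.get_state()['moment'])"
```

```text
clock: 6.25
tcp_pos: [0.5675, -0.2286, 0.084]
eef_rot: [2.502, 1.895, -0.0]
ft_force: [-0.3, -1.0, -7.6]
finger_gap: 0.105
clk 6.35 tcp [ 0.5671 -0.2284  0.0834] head 74.29 tilt [ 6.0e-04 -1.9e-03 -1.0e+00] | delta [0.0013 0.0007 0.2094] roll -0.0001 F [-0.5 -0.4 -7.5] gap 0.104
[-0.00793537 -0.02555695  0.04153043]
```

View pics/w4.png

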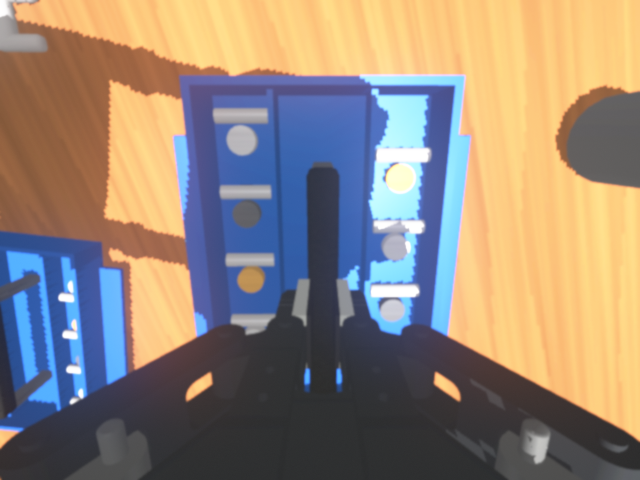

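```bash
cat >> m.py <<'E'
def held(tag):
    p,d,c=load(tag); P=cloud(d,c); s=manip.get_state(); T=s['tcp_pos']; R=Ro.from_rotvec(s['eef_rot']).as_matrix()
    L=(P-T)@R   # tool frame
    hsv=cv2.cvtColor(p,cv2.COLOR_RGB2HSV)
    blue=(hsv[...,0]>105)&(hsv[...,0]<125)&(hsv[...,1]>110)
    # floor/rim/ear heights
    zt=-L[...,2]*1000; X=L[...,0]*1000; Y=L[...,1]*1000
    for nm,k in(('rimL',(Y<-58)&(Y>-68)),('rimR',(Y>58)&(Y<68)),('front',(X>90)&(X<105)&(abs(Y)<62))):
        k=k&blue&(abs(zt)<15); print(nm,k.sum(),'z med',np.median(zt[k]),'X',np.percentile(X[k],[1,99]).round(1),'Y',np.percentile(Y[k],[1,99]).round(1))
        if k.sum()>20:
            u=X[k] if nm!='front' else Y[k]; print('   slope z',np.polyfit(u,zt[k],1).round(4))
    k=blue&(abs(zt)<12)&(abs(Y)<80)&(X>0)
    # outer edges by row
    e=[];f=[];g=[]
    for x0 in range(20,96,5):
        q=k&(abs(X-x0)<2.5)
        if q.sum()>4: e.append((x0,Y[q].min(),Y[q].max()))
    for y0 in range(-55,56,5):
        q=k&(abs(Y-y0)<2.5)
        if q.sum()>0: f.append((y0,X[q].max()))
    e=np.array(e); f=np.array(f); print(e.round(1).tolist()); print(f.round(1).tolist())
E
python3 -c "
from m import *
held('w4')"
```

```text
rimL 3140 z med -1.108990345388392 X [-28.8  83.2] Y [-64.7 -60.3]
   slope z [ 0.0228 -4.4571]
rimR 2371 z med -7.459416614934014 X [-30.3  96.3] Y [60.5 61.8]
   slope z [-5.0000e-04 -7.6052e+00]
front 882 z med -6.275992356167663 X [90.2 98.8] Y [-26.8  61.7]
   slope z [-0.0271 -5.8763]
[[20.0, -65.0, 61.7], [25.0, -64.8, 62.0], [30.0, -64.8, 61.8], [35.0, -64.6, 61.7], [40.0, -64.8, 61.8], [45.0, -64.8, 61.8], [50.0, -64.8, 61.8], [55.0, -65.0, 61.7], [60.0, -65.1, 61.8], [65.0, -65.0, 61.8], [70.0, -65.2, 61.9], [75.0, -64.6, 62.0], [80.0, -63.7, 62.0], [85.0, -63.0, 61.7], [90.0, -62.5, 62.0], [95.0, -26.2, 62.0]]
[[-25.0, 95.6], [-20.0, 97.7], [-15.0, 97.8], [-10.0, 97.3], [-5.0, 97.9], [0.0, 98.1], [5.0, 98.2], [10.0, 98.5], [15.0, 99.4], [20.0, 99.1], [25.0, 96.6], [30.0, 96.6], [35.0, 96.6], [40.0, 96.6], [45.0, 96.7], [50.0, 96.6], [55.0, 96.5]]
```

```bash
cat >> m.py <<'E'
def held2(tag,lo=-4,hi=5):
    p,d,c=load(tag); P=cloud(d,c); s=manip.get_state(); T=s['tcp_pos']; R=Ro.from_rotvec(s['eef_rot']).as_matrix()
    L=(P-T)@R*1000; zt=-L[...,2]; X=L[...,0]; Y=L[...,1]
    k=(zt>lo)&(zt<hi)&(abs(Y)<75)&(X>-10)&(X<110)
    a=k&(X>20)&(X<90)
    for n,m in(('L',a&(Y<-50)),('R',a&(Y>50)),('F',k&(X>85)&(abs(Y)<60))):
        print(n,m.sum(),'X',np.percentile(X[m],[0,2,50,98,100]).round(1),'Y',np.percentile(Y[m],[0,2,50,98,100]).round(1),'z',np.percentile(zt[m],[5,50,95]).round(1))
        u,v=(X,Y) if n!='F' else (Y,X); print('  slope',np.polyfit(u[m],v[m],1).round(4),'z',np.polyfit(u[m],zt[m],1).round(4))
E
python3 -c "
from m import *
held2('w4')"
```

```text
L 1581 X [20.  21.7 58.4 88.8 90. ] Y [-65.2 -64.7 -62.  -60.3 -59.9] z [-3.2 -0.5  0.7]
  slope [ 1.70000e-03 -6.22927e+01] z [ 7.000e-04 -7.618e-01]
R 1471 X [20.  21.6 57.7 88.7 90. ] Y [60.6 60.9 62.8 65.3 65.6] z [-3.3 -1.4 -0.2]
  slope [8.00000e-04 6.28217e+01] z [ 0.0027 -1.6056]
F 2850 X [ 89.   96.3  98.2 100.3 100.5] Y [-60.  -57.7  -0.1  57.6  60. ] z [-2.9 -0.8  0.5]
  slope [-1.00000e-04  9.81819e+01] z [-0.007  -0.8464]
```

```bash
python3 -m handwheel '[{"delta_pos":[0,0,-0.1],"roll":0},{"delta_pos":[0,0,-0.3],"roll":0},{"delta_pos":[0,0,-0.5],"roll":0},{"delta_pos":[0,0,-0.7],"roll":0},{"delta_pos":[0,0,-0.85],"roll":0},{"delta_pos":[0,0,-0.95],"roll":0},{"delta_pos":[0,0,-0.95],"roll":0}]' -1 100; python3 -c "
from h import *
plan(.5941,.2031,.22,104)"
```

```text
clock: 7.05
tcp_pos: [0.5678, -0.2285, 0.2276]
eef_rot: [2.501, 1.894, 0.001]
ft_force: [-1.0, -0.8, -7.9]
finger_gap: 0.098
clk 7.05 tcp [ 0.5678 -0.2285  0.2276] head 74.29 tilt [ 0.0032 -0.0032 -1.    ] | delta [ 2.8176 -0.6106  0.0418] roll -0.3301 F [-1.  -0.8 -7.9] gap 0.098
```

```bash
python3 -m handwheel '[{"delta_pos":[0.1,-0.02,0],"roll":-0.01},{"delta_pos":[0.3,-0.06,0],"roll":-0.035},{"delta_pos":[0.5,-0.1,0],"roll":-0.06},{"delta_pos":[0.7,-0.15,0],"roll":-0.085},{"delta_pos":[0.9,-0.2,0],"roll":-0.11},{"delta_pos":[1,-0.21,0],"roll":-0.12}]' -1 100; python3 -c "
from h import *
plan(.5941,.2031,.22,104)"
```

```text
clock: 7.65
tcp_pos: [0.577, -0.0725, 0.2256]
eef_rot: [2.31, 2.127, -0.001]
ft_force: [-0.3, 1.2, -7.5]
finger_gap: 0.105
clk 7.65 tcp [ 0.577  -0.0725  0.2256] head 85.29 tilt [ 6.0e-04 -1.8e-03 -1.0e+00] | delta [ 1.8404 -0.0371  0.0342] roll -0.2079 F [-0.3  1.2 -7.5] gap 0.105
```

```bash
python3 -m handwheel '[{"delta_pos":[0.15,0,0],"roll":-0.02},{"delta_pos":[0.35,0,0],"roll":-0.045},{"delta_pos":[0.55,0,0],"roll":-0.07},{"delta_pos":[0.75,0,0],"roll":-0.095},{"delta_pos":[0.93,0,0],"roll":-0.12},{"delta_pos":[1,-0.01,0],"roll":-0.13}]' -1 100; python3 -c "
from h import *
plan(.5941,.2031,.22,104)"
```

```text
clock: 8.25
tcp_pos: [0.5874, 0.0796, 0.2241]
eef_rot: [2.078, 2.356, -0.002]
ft_force: [-0.2, -0.8, -7.7]
finger_gap: 0.106
clk 8.25 tcp [0.5874 0.0796 0.2241] head 97.17 tilt [-9.0e-04 -1.2e-03 -1.0e+00] | delta [0.8112 0.1471 0.0266] roll -0.0759 F [-0.2 -0.8 -7.7] gap 0.106
```

```bash
python3 -m handwheel '[{"delta_pos":[0.15,0.03,0],"roll":-0.02},{"delta_pos":[0.35,0.07,0],"roll":-0.04},{"delta_pos":[0.55,0.1,0],"roll":-0.06},{"delta_pos":[0.73,0.13,0],"roll":-0.075},{"delta_pos":[0.8,0.147,0.02],"roll":-0.076},{"delta_pos":[0.811,0.147,0.02],"roll":-0.076},{"delta_pos":[0.811,0.147,0.02],"roll":-0.076},{"delta_pos":[0.811,0.147,0.02],"roll":-0.076}]' -1 100; python3 -c "
from m import *
snap('wrist','w5')
held2('w5')
plan(.5941,.2031,.135,104)"
```

```text
clock: 9.05
tcp_pos: [0.5941, 0.202, 0.2208]
eef_rot: [-1.935, -2.475, 0.003]
ft_force: [-0.5, -0.2, -8.4]
finger_gap: 0.102
L 1515 X [20.1 21.7 58.1 88.7 90. ] Y [-65.2 -64.8 -62.2 -60.4 -60.1] z [-3.3 -1.1  0.1]
  slope [ 1.00000e-04 -6.23325e+01] z [ 7.0000e-04 -1.2534e+00]
R 1366 X [20.  21.6 57.9 88.8 90. ] Y [60.4 60.9 62.8 65.2 65.6] z [-3.4 -2.2 -1.1]
  slope [1.50000e-03 6.28281e+01] z [ 2.0000e-04 -2.2486e+00]
F 2808 X [ 95.8  96.1  98.  100.1 100.5] Y [-60.  -57.8  -0.6  57.7  59.9] z [-3.2 -1.5 -0.2]
  slope [6.0000e-04 9.8053e+01] z [-0.0096 -1.554 ]
clk 9.10 tcp [0.5941 0.202  0.2209] head 103.94 tilt [-0.0011 -0.0015 -1.    ] | delta [0.0077 0.0024 0.5727] roll -0.0006 F [-1.4 -0.1 -6.9] gap 0.103
```

View pics/w5.png

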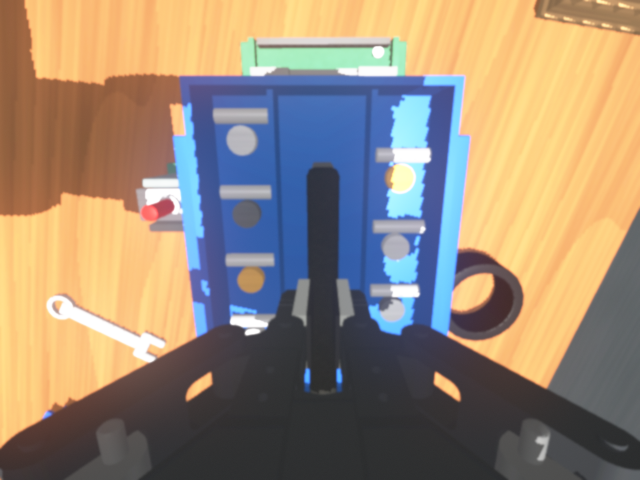

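```bash
python3 -m handwheel '[{"delta_pos":[0.004,0.002,0.1],"roll":0},{"delta_pos":[0.007,0.002,0.25],"roll":0},{"delta_pos":[0.007,0.002,0.4],"roll":0},{"delta_pos":[0.007,0.002,0.53],"roll":0},{"delta_pos":[0.007,0.002,0.6],"roll":0},{"delta_pos":[0.007,0.002,0.62],"roll":0},{"delta_pos":[0.007,0.002,0.62],"roll":0},{"delta_pos":[0.007,0.002,0.62],"roll":0}]' -1 100; python3 -c "
from m import *
snap('scene','s6');snap('wrist','w6')
plan(.5941,.2031,.1135,104)
p,d,c=load('s6'); cv2.imwrite('pics/c6.png',cv2.resize(p[230:380,290:440,::-1],None,fx=4,fy=4,interpolation=cv2.INTER_CUBIC))
"
```

```text
clock: 9.9
tcp_pos: [0.5947, 0.203, 0.1289]
eef_rot: [1.935, 2.474, -0.001]
ft_force: [0.3, -0.8, -7.4]
finger_gap: 0.101
clk 10.00 tcp [0.5946 0.2031 0.1289] head 103.94 tilt [ 5.0e-04 -1.1e-03 -1.0e+00] | delta [ 0.001  -0.0035  0.1026] roll -0.0007 F [-0.1  0.7 -7.5] gap 0.102
```

View pics/c6.png

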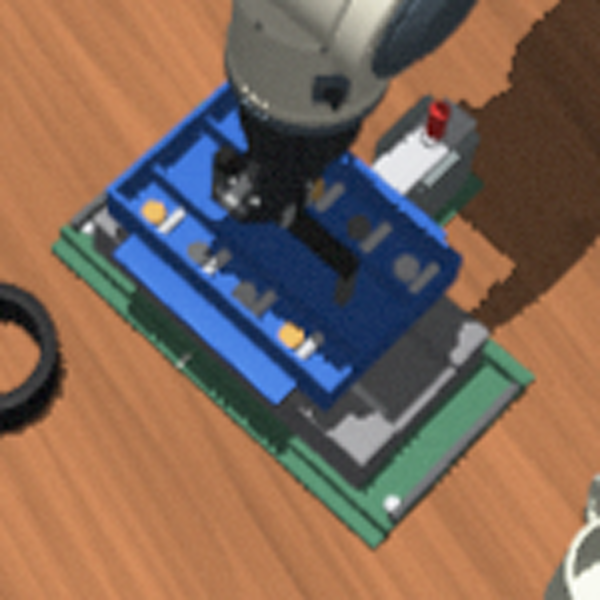

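```bash
python3 -m handwheel '[{"delta_pos":[0.001,-0.003,0.03],"roll":0},{"delta_pos":[0.001,-0.003,0.06],"roll":0},{"delta_pos":[0.001,-0.003,0.09],"roll":0},{"delta_pos":[0.001,-0.003,0.09],"roll":0},{"delta_pos":[0.001,-0.003,0.09],"roll":0}]' -1 100; python3 -c "
from m import *
plan(.5941,.2031,.1135,104)"
python3 -m handwheel '[{"delta_pos":[0,0,0.005],"roll":0},{"delta_pos":[0,0,0.01],"roll":0},{"delta_pos":[0,0,0.01],"roll":0}]' ; python3 -c "
from m import *
plan(.5941,.2031,.1135,104)"
```

```text
clock: 10.5
tcp_pos: [0.594, 0.2031, 0.1151]
eef_rot: [1.935, 2.474, -0.002]
ft_force: [0.4, -0.0, -7.4]
finger_gap: 0.102
clk 10.50 tcp [0.594  0.2031 0.1151] head 103.94 tilt [ 0.     -0.0013 -1.    ] | delta [0.0001 0.0005 0.0109] roll -0.0007 F [ 0.4 -0.  -7.4] gap 0.102
clock: 10.8
tcp_pos: [0.5938, 0.203, 0.1139]
eef_rot: [1.935, 2.474, -0.002]
ft_force: [-3.8, -1.4, -0.1]
finger_gap: 0.102
clk 10.80 tcp [0.5938 0.203  0.1139] head 103.94 tilt [-3.0e-04 -1.4e-03 -1.0e+00] | delta [0.0002 0.0023 0.0025] roll -0.0006 F [-3.8 -1.4 -0.1] gap 0.102
```

```bash
python3 -m handwheel '[{"delta_pos":[0.007,0,0],"roll":0},{"delta_pos":[0.014,0,0],"roll":0},{"delta_pos":[0.021,0,0],"roll":0},{"delta_pos":[0.028,0,0],"roll":0},{"delta_pos":[0.035,0,0],"roll":0},{"delta_pos":[0.042,0,0],"roll":0},{"delta_pos":[0.042,0,0],"roll":0}]' ; python3 -c "
from m import *
plan(.5917,.2128,.0995,104)"
```

```text
clock: 11.5
tcp_pos: [0.5923, 0.2093, 0.1139]
eef_rot: [1.935, 2.474, -0.002]
ft_force: [0.2, 0.7, -6.1]
finger_gap: 0.099
clk 11.50 tcp [0.5923 0.2093 0.1139] head 103.95 tilt [-3.0e-04 -1.3e-03 -1.0e+00] | delta [0.0235 0.002  0.0959] roll -0.0006 F [ 0.2  0.7 -6.1] gap 0.099
```

```bash
python3 -m handwheel '[{"delta_pos":[0.005,0.002,0.004],"roll":0},{"delta_pos":[0.01,0.002,0.007],"roll":0},{"delta_pos":[0.015,0.002,0.007],"roll":0},{"delta_pos":[0.015,0.002,0.007],"roll":0}]' ; python3 -c "
from m import *
plan(.5917,.2128,.0995,104)"
```

```text
clock: 11.9
tcp_pos: [0.5921, 0.2114, 0.1131]
eef_rot: [1.935, 2.474, -0.002]
ft_force: [-0.1, 0.2, -5.9]
finger_gap: 0.101
clk 11.90 tcp [0.5921 0.2114 0.1131] head 103.94 tilt [ 0.     -0.0014 -1.    ] | delta [ 0.0099 -0.0001  0.0907] roll -0.0007 F [-0.1  0.2 -5.9] gap 0.101
```

```bash
python3 -m handwheel '[{"delta_pos":[0.004,0,0.003],"roll":0},{"delta_pos":[0.007,0,0.006],"roll":0},{"delta_pos":[0.01,0,0.009],"roll":0},{"delta_pos":[0.01,0,0.009],"roll":0}]' ; python3 -c "
from m import *
plan(.5917,.2128,.0995,104)"
```

```text
clock: 12.3
tcp_pos: [0.5915, 0.213, 0.1115]
eef_rot: [1.935, 2.474, -0.002]
ft_force: [0.7, 0.7, -7.4]
finger_gap: 0.105
clk 12.30 tcp [0.5915 0.213  0.1115] head 103.95 tilt [-4.0e-04 -1.4e-03 -1.0e+00] | delta [-0.0014  0.0007  0.08  ] roll -0.0006 F [ 0.7  0.7 -7.4] gap 0.105
```

```bash
python3 -m handwheel '[{"delta_pos":[-0.001,0,0.007],"roll":0},{"delta_pos":[-0.001,0,0.014],"roll":0},{"delta_pos":[-0.001,0,0.02],"roll":0},{"delta_pos":[-0.001,0,0.02],"roll":0}]' ; python3 -c "
from m import *
plan(.5917,.2128,.0995,104)"
```

```text
clock: 12.7
tcp_pos: [0.5915, 0.2128, 0.1083]
eef_rot: [1.935, 2.474, -0.002]
ft_force: [0.2, 0.9, -7.5]
finger_gap: 0.105
clk 12.70 tcp [0.5915 0.2128 0.1083] head 103.94 tilt [-6.0e-04 -1.5e-03 -1.0e+00] | delta [-0.0002  0.0012  0.059 ] roll -0.0006 F [ 0.2  0.9 -7.5] gap 0.105
```

Free fall-in with no lateral force. Continue down.

```bash
python3 -m handwheel '[{"delta_pos":[0,0,0.01],"roll":0},{"delta_pos":[0,0,0.02],"roll":0},{"delta_pos":[0,0,0.03],"roll":0},{"delta_pos":[0,0,0.04],"roll":0},{"delta_pos":[0,0,0.047],"roll":0},{"delta_pos":[0,0,0.047],"roll":0}]' ; python3 -c "
from m import *
plan(.5917,.2128,.0995,104)"
```

```text
clock: 13.3
tcp_pos: [0.5914, 0.2128, 0.1011]
eef_rot: [1.935, 2.474, -0.003]
ft_force: [-0.3, -0.4, -8.2]
finger_gap: 0.099
clk 13.30 tcp [0.5914 0.2128 0.1011] head 103.94 tilt [-9.0e-04 -1.5e-03 -1.0e+00] | delta [-0.0003  0.002   0.0106] roll -0.0006 F [-0.3 -0.4 -8.2] gap 0.099
```

```bash
python3 -m handwheel '[{"delta_pos":[0,0,0.004],"roll":0},{"delta_pos":[0,0,0.008],"roll":0},{"delta_pos":[0,0,0.01],"roll":0},{"delta_pos":[0,0,0.01],"roll":0}]' ; python3 -c "
from m import *
plan(.5917,.2128,.0995,104)"
```

```text
clock: 13.7
tcp_pos: [0.5913, 0.2128, 0.0999]
eef_rot: [1.935, 2.475, -0.003]
ft_force: [-3.1, -1.2, 0.5]
finger_gap: 0.104
clk 13.70 tcp [0.5913 0.2128 0.0999] head 103.95 tilt [-9.0e-04 -1.5e-03 -1.0e+00] | delta [-0.0004  0.0026  0.0025] roll -0.0005 F [-3.1 -1.2  0.5] gap 0.104
```

```bash
python3 -m handwheel '[{"delta_pos":[0,0,0],"roll":0},{"delta_pos":[0,0,0],"roll":0},{"delta_pos":[0,0,0],"roll":0},{"delta_pos":[0,0,0],"roll":0},{"delta_pos":[0,0,-0.1],"roll":0},{"delta_pos":[0,0,-0.3],"roll":0},{"delta_pos":[0,0,-0.5],"roll":0},{"delta_pos":[0,0,-0.5],"roll":0}]' 0 ; python3 -c "
from m import *
snap('wrist','w7');snap('scene','s7');snap('top','t7')
plan(.4515,.1832,.18,104)
p,d,c=load('w7');P=cloud(d,c);a=np.radians(14); R=np.array([[np.cos(a),-np.sin(a)],[np.sin(a),np.cos(a)]])
D=(P[...,:2]-np.array([.5919,.2133]))@R*1000
Z=P[...,2]*1000
k=(Z>93)&(Z<103)&(abs(D[...,0])<75)&(abs(D[...,1])<110)
print('rim z',np.nanmedian(Z[k]))
for n,m in (('L',k&(D[...,0]<-55)),('R',k&(D[...,0]>55)),('F',k&(D[...,1]>90))): print(n,m.sum(),np.median(Z[m]).round(1),np.percentile(D[m],[1,50,99],axis=0).round(1).tolist())
for n,s in(('earL',-1),('earR',1)):
  m=(abs(D[...,0]-s*76)<5)&(abs(D[...,1]-30)<40)&(Z>50)&(Z<80); print(n,m.sum(),np.median(Z[m]) if m.sum() else 0)
p,d,c=load('s7'); cv2.imwrite('pics/c7.png',cv2.resize(p[230:380,290:440,::-1],None,fx=4,fy=4,interpolation=cv2.INTER_CUBIC))
"
```

```text
clock: 14.5
tcp_pos: [0.5936, 0.2134, 0.179]
eef_rot: [1.933, 2.471, 0.005]
ft_force: [0.3, -0.5, 0.0]
finger_gap: 0.5
clk 14.65 tcp [0.5912 0.2128 0.1744] head 103.95 tilt [-0.0012 -0.0016 -1.    ] | delta [ 0.0328 -0.9512 -0.0356] roll -0.0006 F [-0.9 -0.7 -0.2] gap 0.499
rim z 98.2065324734316
L 1490 98.3 [[-65.6, -45.2], [-62.8, 38.2], [-56.4, 99.3]]
R 1406 98.2 [[56.4, -41.7], [61.7, 38.6], [64.4, 98.8]]
F 1451 98.3 [[-64.7, 90.6], [-0.4, 97.4], [63.9, 99.6]]
earL 768 66.5302645878088
earR 959 66.40778480658771
```

View pics/w7.png

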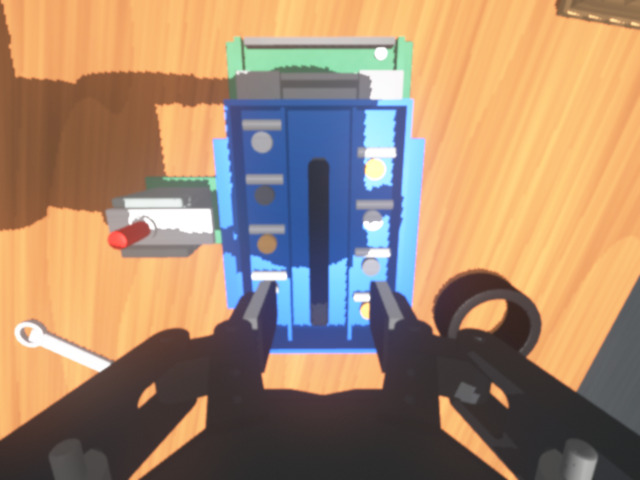

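View pics/c7.png

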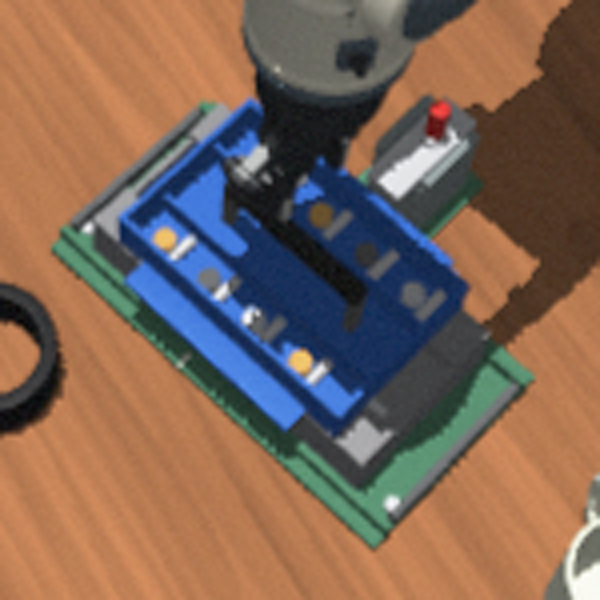

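```bash
python3 -m handwheel '[{"delta_pos":[0.01,-0.25,0],"roll":0},{"delta_pos":[0.02,-0.5,0],"roll":0},{"delta_pos":[0.03,-0.75,0],"roll":0},{"delta_pos":[0.033,-0.95,0],"roll":0},{"delta_pos":[0.033,-0.95,0],"roll":0},{"delta_pos":[0.033,-0.95,0],"roll":0},{"delta_pos":[0.033,-0.95,0],"roll":0}]' 0 ; python3 -c "
from m import *
snap('wrist','w8')
plan(.4515,.1832,.091,104)
p,d,c=load('w8');P=cloud(d,c);m=(P[...,2]>.108)&(P[...,2]<.122)&(P[...,0]<.5); m[300:]=0
Q=P[m];print(m.sum(),np.median(Q,0),Q.min(0),Q.max(0))
"
```

```text
clock: 15.35
tcp_pos: [0.4523, 0.1834, 0.1742]
eef_rot: [1.935, 2.475, -0.003]
ft_force: [0.8, 0.3, -0.7]
finger_gap: 0.499
clk 15.40 tcp [0.4524 0.1834 0.1743] head 103.94 tilt [-0.0012 -0.0016 -1.    ] | delta [ 0.0009 -0.0054  0.5552] roll -0.0006 F [ 0.8  0.1 -0. ] gap 0.500
335 [0.45138922 0.18455108 0.11706436] [0.44486971 0.17697722 0.10809615] [0.4585425  0.19015863 0.11923096]
```

View pics/w8.png

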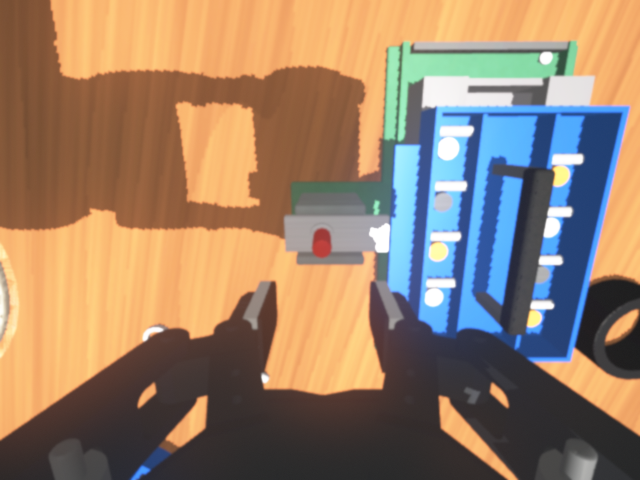

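```bash
python3 -m handwheel '[{"delta_pos":[0.004,-0.005,0.15],"roll":0},{"delta_pos":[0.004,-0.005,0.3],"roll":0},{"delta_pos":[0.004,-0.005,0.45],"roll":0},{"delta_pos":[0.004,-0.005,0.55],"roll":0},{"delta_pos":[0.004,-0.005,0.55],"roll":0},{"delta_pos":[0.004,-0.005,0.55],"roll":0}]' 0 ; python3 -c "
from m import *
plan(.4515,.1832,.091,104)"
python3 -m handwheel '[{"delta_pos":[0,0,0],"roll":0},{"delta_pos":[0,0,0],"roll":0},{"delta_pos":[0,0,0],"roll":0},{"delta_pos":[0,0,0],"roll":0},{"delta_pos":[0,0,0],"roll":0},{"delta_pos":[0,0,0],"roll":0}]' -1 30 ; python3 -c "
from m import *
plan(.4515,.1832,.091,104)"
```

```text
clock: 16.0
tcp_pos: [0.4519, 0.1837, 0.0918]
eef_rot: [-1.935, -2.474, 0.004]
ft_force: [0.2, 0.4, 0.3]
finger_gap: 0.498
clk 16.00 tcp [0.4519 0.1837 0.0918] head 103.94 tilt [-0.0016 -0.0018 -1.    ] | delta [-0.0028 -0.0034  0.0052] roll -0.0007 F [0.2 0.4 0.3] gap 0.498
clock: 16.6
tcp_pos: [0.4524, 0.1839, 0.0925]
eef_rot: [1.935, 2.474, -0.002]
ft_force: [-0.4, -0.5, 5.8]
finger_gap: 0.128
clk 16.60 tcp [0.4524 0.1839 0.0925] head 103.94 tilt [-2.0e-04 -1.4e-03 -1.0e+00] | delta [-0.0028 -0.0069  0.0102] roll -0.0007 F [-0.4 -0.5  5.8] gap 0.128
```

```bash
python3 -m handwheel '[{"delta_pos":[0,0.02,0],"roll":0},{"delta_pos":[0,0.04,0],"roll":0},{"delta_pos":[0,0.06,0],"roll":0},{"delta_pos":[0,0.08,0],"roll":0},{"delta_pos":[0,0.1,0],"roll":0},{"delta_pos":[0,0.115,0],"roll":0},{"delta_pos":[0,0.115,0],"roll":0}]' ; python3 -c "
from m import *
plan(.4515,.1832,.091,104)"
```

```text
clock: 17.3
tcp_pos: [0.4698, 0.1882, 0.0926]
eef_rot: [1.935, 2.474, -0.001]
ft_force: [-0.4, 0.5, 2.6]
finger_gap: 0.124
clk 17.30 tcp [0.4698 0.1882 0.0926] head 103.93 tilt [ 7.0e-04 -1.1e-03 -1.0e+00] | delta [-0.0031 -0.1268  0.0109] roll -0.0007 F [-0.4  0.5  2.6] gap 0.124
```

```bash
python3 -m handwheel '[{"delta_pos":[0,0.007,0],"roll":0},{"delta_pos":[0,0.014,0],"roll":0},{"delta_pos":[0,0.02,0],"roll":0},{"delta_pos":[0,0.02,0],"roll":0}]' ; python3 -c "
from m import *
plan(.4515,.1832,.091,104)"
```

```text
clock: 17.7
tcp_pos: [0.471, 0.1885, 0.0925]
eef_rot: [-1.935, -2.474, 0.005]
ft_force: [-11.2, -2.3, 11.2]
finger_gap: 0.129
clk 17.70 tcp [0.471  0.1885 0.0925] head 103.94 tilt [-0.0025 -0.002  -1.    ] | delta [-0.003  -0.1348  0.0102] roll -0.0006 F [-11.2  -2.3  11.2] gap 0.129
```

```bash
python3 -m handwheel '[{"delta_pos":[0,0.006,0],"roll":0},{"delta_pos":[0,0.012,0],"roll":0},{"delta_pos":[0,0.012,0],"roll":0}]' ; python3 -c "
from m import *
plan(.4515,.1832,.091,104)"
```

```text
clock: 18.0
tcp_pos: [0.4709, 0.1885, 0.0924]
eef_rot: [-1.934, -2.472, 0.009]
ft_force: [-11.9, -2.9, 13.6]
finger_gap: 0.128
clk 18.00 tcp [0.4709 0.1885 0.0924] head 103.94 tilt [-0.0058 -0.0029 -1.    ] | delta [-0.0031 -0.1341  0.0102] roll -0.0006 F [-11.9  -2.9  13.6] gap 0.128
```

```bash
python3 -m handwheel '[{"delta_pos":[0,0,0],"roll":0},{"delta_pos":[0,0,0],"roll":0},{"delta_pos":[0,0,0],"roll":0},{"delta_pos":[0,0,0],"roll":0},{"delta_pos":[0,0,-0.15],"roll":0},{"delta_pos":[0,0,-0.4],"roll":0},{"delta_pos":[0,0,-0.7],"roll":0},{"delta_pos":[0,0,-0.8],"roll":0}]' -0.2 ; python3 -c "
from m import *
plan(.4515,.1832,.091,104)"
python3 -m handwheel '[{"delta_pos":[0,-0.2,-0.2],"roll":0},{"delta_pos":[-0.2,-0.2,-0.4],"roll":0},{"delta_pos":[-0.4,-0.2,-0.5],"roll":0},{"delta_pos":[-0.4,-0.2,-0.5],"roll":0},{"delta_pos":[-0.4,-0.2,-0.5],"roll":0}]'
python3 -c "
from m import *
snap('wrist','w9');snap('scene','s9');snap('top','t9')
plan(.4515,.1832,.091,104)
p,d,c=load('w9');P=cloud(d,c)
a=np.radians(14); R=np.array([[np.cos(a),-np.sin(a)],[np.sin(a),np.cos(a)]])
D=(P[...,:2]-np.array([.5919,.2133]))@R*1000;Z=P[...,2]*1000
m=(Z>113)&(Z<120)&(D[...,0]<-100)&(D[...,0]>-170)&(abs(D[...,1])<30); print('knob',m.sum(),cv2.minEnclosingCircle(D[m].astype(np.float32)))
k=(Z>93)&(Z<103)&(abs(D[...,0])<75)&(abs(D[...,1])<110)
print('rim',cv2.minAreaRect(D[k].astype(np.float32)),np.median(Z[k]))
for n,m in (('L',k&(D[...,0]<-55)),('R',k&(D[...,0]>55)),('F',k&(D[...,1]>90)),('B',k&(D[...,1]<-90))): print(n,m.sum(),np.median(Z[m]).round(1))
p,d,c=load('s9'); cv2.imwrite('pics/c9.png',cv2.resize(p[230:380,290:440,::-1],None,fx=4,fy=4,interpolation=cv2.INTER_CUBIC))
"
```

```text
clock: 18.8
tcp_pos: [0.4733, 0.1893, 0.2163]
eef_rot: [1.935, 2.474, -0.002]
ft_force: [-0.1, 0.6, -0.4]
finger_gap: 0.401
clk 18.80 tcp [0.4733 0.1893 0.2163] head 103.95 tilt [-5.0e-04 -1.4e-03 -1.0e+00] | delta [-0.0035 -0.1504  0.8357] roll -0.0006 F [-0.1  0.6 -0.4] gap 0.401
clock: 19.3
tcp_pos: [0.4589, 0.1237, 0.2915]
eef_rot: [1.937, 2.473, -0.001]
ft_force: [-0.3, 0.4, 0.6]
finger_gap: 0.4
clk 19.45 tcp [0.4582 0.1245 0.2907] head 103.98 tilt [-0.0019 -0.0015 -1.    ] | delta [0.3918 0.0539 1.3308] roll -0.0002 F [-0.1  0.2 -0.8] gap 0.403
knob 154 ((-123.54881286621094, 4.7293219566345215), 6.798863887786865)
rim ((-0.6818161010742188, -0.301727294921875), (200.65097045898438, 130.9491729736328), 89.9415512084961) 97.93016419084117
L 1054 98.1
R 1365 97.7
F 887 98.0
B 627 98.1
```

View pics/w9.png

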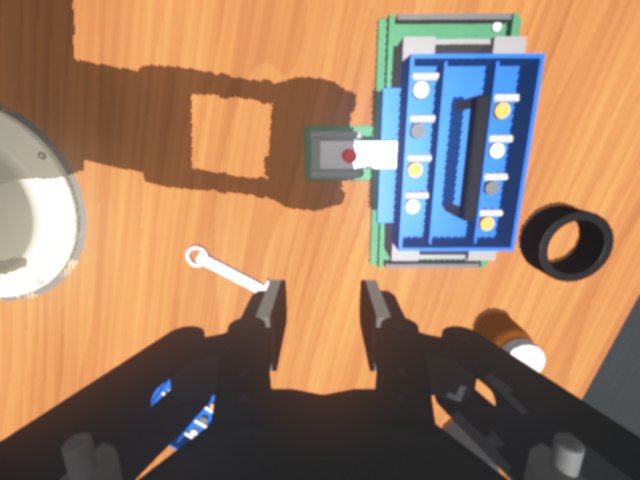

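View pics/t9.png

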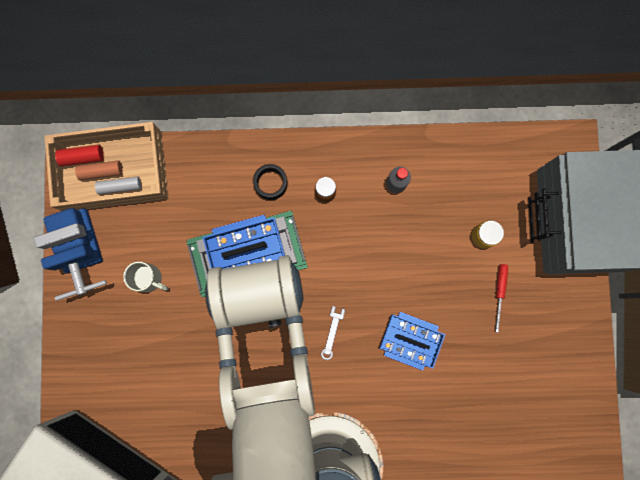

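The knob is at dock x = -123.5 mm, exactly fully across. The bolt tongue (white, about (378,154) in the wrist view) lies over the ear. The tray is level with its rim at 98 mm, and the other objects are where they were. Handing in.

```bash
python3 -c "
from h import *
print(manip.job_done(), manip.get_state()['clock'])"
```

```text
the job is handed in; nothing more can be done
the job is handed in; nothing more can be done
```

The blue tray is seated in the lower tray in the green dock, the bolt is fully across and locking it, and the job is handed in. The clock read about 19.5 s at hand-in, against the 72 s limit.

- **Pick-up:** I took the larger tray by its handle; its rim measured 200 × 130 mm, which matches the size given. It weighed about 0.77 kg and stayed level to within about half a degree.
- **Seating:** I touched down on the ledges about 10 mm short of the sockets. Sliding along +y, the tray dropped in at a shift of about +21 mm. The ledges carried no more than about the tray's own weight, with sideways force under 5 N.
- **Locking:** I gripped the red knob and pushed it about 19 mm to its end stop, peaking near 12 N along the travel and 14 N vertically. I then let go and backed the arm clear.

**Last checks:**
- The tray came down 14.1 mm from riding to seated (14 mm expected). Its rim is at 98 mm all round, within 0.4 mm.
- The knob is at dock x = -123.5 mm, the fully-across position, with the tongue over the ear.
- In the top view the other things look unmoved.
- The wrist-force reading was back near zero with the robot touching nothing.

No check failed. The only mismatch was a seated-tray offset of about 0.7 mm in x between two camera measurements, which is within the calibration error.

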